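Reset the tripped cut-out of a heating stirrer

TASK

One place of the three-place heating stirrer has tripped: its red cut-out button has popped up inside its finger well and the lamp beside that well is lit amber. With the gripper closed, reach the fingertips into that well and push the button fully home so that it stays down, then press the green start key on the same machine all the way down and let it come back up. Do not touch the other two cut-out buttons, and leave the glassware and the other things on the bench where they are.

Things in the scene. Friction and masses are not known exactly. Their poses are not given: they have to be found in the camera images.
- stirrer: Three-place heating stirrer, fixed to the bench, 250 (x) by 520 (y) mm. Origin: centre of its underside, on the bench; z up, x away from the robot, y to its left end seen from the robot. Dark control ledge along its front, x = -125 to -40 mm, top 65 mm above the bench. Behind it the grey housing, 75 mm high, carries three white plates 130 mm across, tops at 85 mm, centred at x = +42, y = +185, +35, -115 mm.
- well_left (a point): Middle of the mouth of the left finger well, level with the ledge top (stirrer x = -80, y = +185 mm). Each of the three wells is round, 50 mm across with a black rim, its floor 30 mm below the ledge, with a red cut-out button in the middle of the floor. 41 mm left (+y) of each well's centre is a small lamp: bright amber at the tripped place, dark at the others; it stays lit until the unit has warmed up again.
- well_middle (a point): The same for the middle well (stirrer x = -80, y = +35 mm). Apart from the start key nothing on the ledge rises more than 6 mm above it; the glassware on the plates stays behind stirrer x = -15 mm.
- well_right (a point): The same for the right well (stirrer x = -80, y = -115 mm), 90 mm to the left of the green start key.
- reset_button_top (a point): Centre of the top face of the tripped cut-out's red button, 20 mm across, flat, moving straight down. It is in one of the three wells; which one varies. Popped up, its face is about 14 mm below the ledge; fully home it is 24 mm below the ledge, 6 mm above the well's floor. Closed fingertips fit into the well if they measure less than about 45 mm corner to corner.
- reset_button (a joint): How far the tripped cut-out's button is pushed in, in m: about 0 popped up (as at the start), 0.010 fully home against a solid stop. It slides stiffly (about 4 N all the way, no spring) and stays wherever it is left.
- set_button_a: Red button of one of the two cut-outs that have not tripped, already home: 20 mm across, top face 24 mm below the ledge, in the middle of its well. Origin: on the button's axis, 16 mm below its top face. Not to be touched.
- set_button_b: The same for the other cut-out that has not tripped.
- start_key_top (a point): Centre of the top face of the round green start key, 28 mm across, in a black collar 44 mm across and 12 mm high. Its face stands 18 mm above the ledge (83 mm above the bench) and moves straight down. At stirrer x = -80, y = -205 mm. Behind it, from stirrer x = -10 mm back, a small tilted display rises to 105 mm above the bench.
- start_key (a joint): How far the start key is pressed, in m: 0 up (at rest), 0.006 fully down. A spring pushes it back up; about 1.5 N starts it moving and 5 N holds it fully down.
- conical_flask: Clear conical flask, 76 mm across the base, 105 mm tall. Loose; stands on one of the three plates. Origin: centre of its underside. To be left where it is.
- beaker: Clear beaker, 68 mm across, 85 mm tall. Loose; stands on one of the three plates. Origin: centre of its underside. To be left where it is.
- dish: Clear flat dish, 90 mm across, 40 mm tall. Loose; stands on one of the three plates. Origin: centre of its underside. To be left where it is.
- media_bottle: Clear bottle with a blue screw cap, 70 mm across, 144 mm tall. Loose; on the bench. Origin: centre of its underside. To be left where it is.
- amber_flask: Amber volumetric flask with a long neck and red stopper, 68 mm across, 190 mm tall. Loose; on the bench. Origin: centre of its underside. To be left where it is.
- green_tumbler: Bright green tumbler, 72 mm across the rim, 115 mm tall. Loose; on the bench. Origin: centre of its underside. To be left where it is.
- vial: Small amber vial with a black cap, 28 mm across, 54 mm tall. Loose; on the bench. Origin: centre of its underside. To be left where it is.
- marker: White marker pen with a blue cap, lying flat, 142 mm long, 14 mm thick. Loose; on the bench. Origin: centre of its underside. To be left where it is.

How it is judged:
By the outcome, as a careful person would: the job done as asked, in the order asked, and still so for the second after the job is handed in, with the robot touching nothing.
It also fails if it takes over 38 s, if anything falls off the work surface, if the arm or the gripper's body presses on something with over 40 N, if the wrist force passes 120 N, or if a joint passes its speed limit or range.

ROBOT

A 6-joint arm with a two-finger parallel gripper is mounted at the origin on the work surface. World frame = base frame: x ahead of the robot, y to its left, z up, the work surface at z = 0. Lengths are in mm, angles in degrees, forces in N, time in s.
With the tool pointing down it reaches from about 350 to 850 mm from the base axis. Payload 8.1 kg.
Tool frame: the origin (TCP) lies at the very end of the fingers, on their centre line; the grasp point (between the pads) lies 19 mm behind it; z points along the fingers, y is the direction in which the jaws open and shut (so a half turn about z gives the same grasp; the last joint's range is limited). The gripper opens to 85 mm and grips with 20 to 120 N. Pads are 22 mm wide; open, the fingers measure 114 mm over their backs; the gripper's body (76 mm by 85 mm) begins 54 mm behind the grasp point. The pads swing forward as they close: fully open they stand 13 mm farther back than shut.
Start: joints at [63.117, 7.471, 85.268, -0, 87.261, -4.893], TCP at [224.647, 556.362, 231.292] pointing down, gripper open.
Joint ranges: [-169.43, 169.43], [-51.17, 129.36], [1.28, 143.12], [-76.62, 256.62], [0, 156.53], [-152.29, 152.29]. Speed limits (degrees/s): [136.94, 136.94, 159.86, 180, 180, 180].

INTERFACE

Orientations are given as [roll, pitch, yaw] about the fixed x, y, z axes, in that order (R = Rz(yaw) Ry(pitch) Rx(roll)).
In Python, from bench import sensors, viewer, job gives the robot as it stands.
- The arm moves only by the shell command python3 -m pendant 'ROWS' [FORCE]. ROWS is JSON, one flat list of numbers, 5 for each row, row after row: the shift along the world's x, y, z in mm, then the turn about the world's z in rad, then the finger opening in mm, from 0 to 85.4. In form: [x, y, z, twist, hand, x, y, z, twist, hand, ...]. A call has 1 to 12 rows; each row shifts and turns the pose as measured when the row begins; what a row does not reach is not made up. A row lasts 1/12 s, in which the tool goes at most 41.7 mm and 7.16 degrees, less where a joint would pass 70% of its speed; a pose out of reach is approached as far as the arm can. A call with a gripper value outside its range is refused whole. The fingers move at their own pace and stop on an object; FORCE is the grip in N (left out, the last holds). Time passes only in rows, so rows that do not move let the fingers close. It gives the time, the measured TCP pose, the force and the opening at its end, in the units of the state.
- sensors.sense(): the state, without advancing time (a new reading comes with each control period).
- viewer.snapshot(name): name is "scene" or "top"; returns a dict with "frame" (480x640x3 uint8, blue, green, red), "z_map" (480x640 float32, mm along the optical axis (not along the pixel's ray), 0 where there is no reading), "fx", "fy", "cx", "cy" (pixels), "view" (4x4, takes a point from world to camera coordinates). Camera axes: x right, y down, z forward; pixel columns grow to the right and rows downward; lengths in mm; the calibration is good to about 2 mm. A picture is of the moment at which its call begins.
- job.hand_in(): hands the job in, once; it reports no verdict.
The state is a dict: "time": time; "joint_pos": joint angles; "qd": joint speeds; "joint_efforts": joint torques, N m; "tool_pos": TCP position; "tcp_rot": TCP orientation; "ft_force": force on the tool from outside, world axes, zero at the start; "wrist_torque": the same for the moment, N m; "finger_gap": finger opening in mm.
Only numpy, scipy, OpenCV 4.12 (cv2) and the standard library are available. Lean on these libraries where they do the work, as an engineer would, in place of code of your own. Each camera call takes 0.05 s, during which the arm holds its last target.

## Working session

There is one attempt and no reset: what is moved stays moved. The work goes in short steps, Python scripts to look and compute and a shell command to move; the robot and the scene stay as the last step left them, time stands still between calls to the robot, and variables do not carry over. Pictures are saved under pics/ and viewed, and the job is handed in when it is done.

```bash
ls; mkdir -p pics
python3 - <<'E'
from bench import sensors, viewer
import cv2,numpy as np
for n in("scene","top"):
    s=viewer.snapshot(n); cv2.imwrite(f"pics/{n}0.png",s["frame"]); np.savez(f"{n}0.npz",**s)
    print(n,s["fx"],s["cx"],s["cy"]); print(np.round(s["view"],3))
print(sensors.sense())
E
```

```text
pics
scene 437.1028210130942 326.1096772848969 243.05990450132987
[[-8.220000e-01  5.690000e-01  2.000000e-02  4.192400e+02]
 [ 3.600000e-01  5.470000e-01 -7.560000e-01 -9.621200e+01]
 [-4.410000e-01 -6.140000e-01 -6.550000e-01  1.646531e+03]
 [ 0.000000e+00  0.000000e+00  0.000000e+00  1.000000e+00]]
top 488.10238351936897 316.0566765748934 241.4959582005675
[[ 1.40000e-02 -1.00000e+00  1.40000e-02 -2.45540e+01]
 [-9.90000e-01 -1.60000e-02 -1.43000e-01  5.02702e+02]
 [ 1.43000e-01 -1.20000e-02 -9.90000e-01  1.25803e+03]
 [ 0.00000e+00  0.00000e+00  0.00000e+00  1.00000e+00]]
{'time': 0.1, 'joint_pos': array([ 6.31172743e+01,  7.51102738e+00,  8.53243917e+01,  1.82375214e-04,
        8.72622149e+01, -4.89280403e+00]), 'qd': array([ 0.04979281, -0.10779595, -0.1813608 ,  0.08632507, -0.04869768,
        0.04712524]), 'joint_efforts': array([ 1.10831974e-03, -5.70959508e+01, -5.01938260e+01, -2.72040315e-04,
        8.50483426e-03,  8.82612562e-05]), 'tool_pos': array([224.41119712, 555.90472063, 230.33381282]), 'tcp_rot': array([-1.79902737e+02, -8.50886537e-03,  1.58010062e+02]), 'ft_force': array([0.04769052, 0.71513348, 0.00984345]), 'wrist_torque': array([-0.00149245, -0.06695896,  0.01562278]), 'finger_gap': 86.0009501008948}
```

View pics/scene0.png

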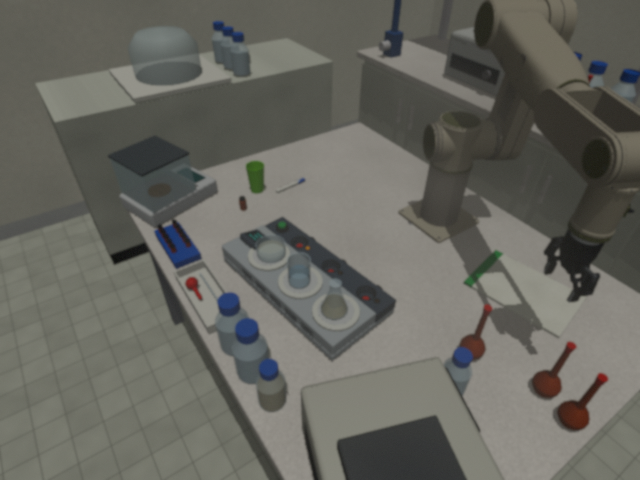

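View pics/top0.png

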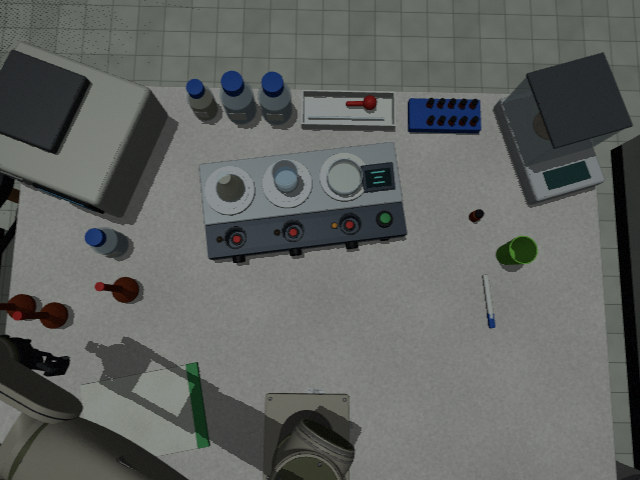

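The top picture shows the amber lamp at (334,226), left of the right well at (349,225). The start key is at (386,218) and the other lamps are dark. Next I'll measure positions.

```bash
cat > h.py <<'E'
import numpy as np,cv2
def ray(s,u,v,z):
    V=s["view"];R=V[:3,:3];t=V[:3,3];c=-R.T@t
    d=R.T@np.array([(u-s["cx"])/s["fx"],(v-s["cy"])/s["fy"],1.]);return c+d*(z-c[2])/d[2]
def blobs(m,amin):
    n,l,st,ce=cv2.connectedComponentsWithStats(m.astype(np.uint8)*255)
    return [(ce[i],st[i]) for i in range(1,n) if st[i,4]>=amin]
E
python3 - <<'E'
from h import *
for n,roi in(("top",(195,410,140,265)),("scene",(215,400,210,360))):
    s=dict(np.load(n+"0.npz"));s["fx"],s["fy"],s["cx"],s["cy"]=[float(s[k]) for k in("fx","fy","cx","cy")]
    V=s["view"];print(n,"cam",-V[:3,:3].T@V[:3,3])
    f=s["frame"];hsv=cv2.cvtColor(f,cv2.COLOR_BGR2HSV);H,S,Vv=cv2.split(hsv)
    R=np.zeros(H.shape,bool);R[roi[2]:roi[3],roi[0]:roi[1]]=1
    for nm,m,zz in(("red",((H<7)|(H>172))&(S>120)&(Vv>50),(41,51)),("green",(H>40)&(H<80)&(S>100)&(Vv>50),(83,)),("amber",(H>=9)&(H<30)&(S>120)&(Vv>120),(67,))):
        for ce,st in blobs(m&R,4):
            print(nm,ce.round(1),st,[ray(s,*ce,z).round(1) for z in zz])
    x0,x1,y0,y1=roi
    cv2.imwrite(f"pics/{n}_crop.png",cv2.resize(f[y0:y1,x0:x1],None,fx=3.7,fy=3.7,interpolation=cv2.INTER_CUBIC))
E
```

```text
top cam [ 3.17539042e+02 -1.13259209e+00  1.31723926e+03]
red [349.  224.2] [345 221   9   8  48] [array([ 550.1, -103.8,   41. ]), array([ 548.3, -103. ,   51. ])]
red [292.6 231.9] [289 229   8   7  46] [array([527. ,  45.5,  41. ]), array([525.4,  45.1,  51. ])]
red [236.3 238.7] [233 236   8   7  45] [array([506.3, 193.6,  41. ]), array([504.8, 192.1,  51. ])]
green [384.8 217.6] [380 213  11  10  86] [array([ 561.3, -192.8,   83. ])]
amber [334.  224.8] [333 223   3   4  10] [array([543.2, -62.6,  67. ])]
scene cam [1104.84108683  825.63754071  996.86081285]
red [299. 245.] [297 244   5   3  15] [array([ 542.3, -112.6,   41. ]), array([ 548.2, -102.8,   51. ])]
red [330.7 270.4] [329 270   4   2   7] [array([523.6,  43.8,  41. ]), array([529.7,  52. ,  51. ])]
red [365.5 297.5] [363 296   6   4  18] [array([503.6, 192.4,  41. ]), array([509.9, 199. ,  51. ])]
green [281.5 224.4] [278 222   8   6  31] [array([ 560.3, -192.3,   83. ])]
amber [307.5 247.5] [307 247   2   2   4] [array([541.3, -61.8,  67. ])]
```

View pics/top_crop.png

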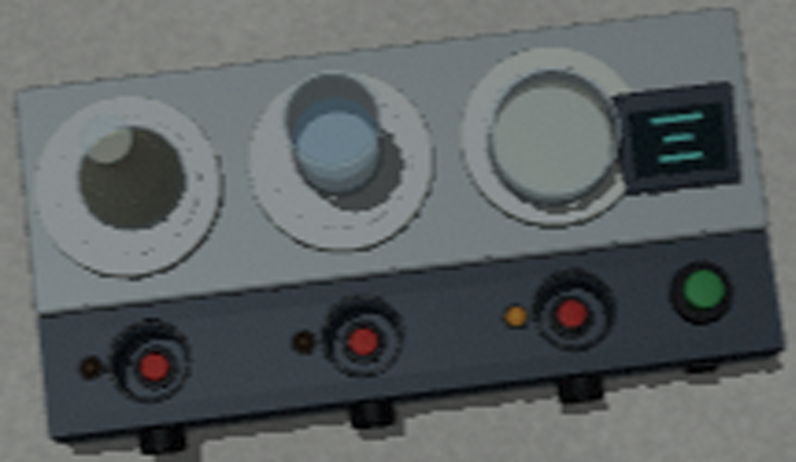

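Right well (tripped) is at about (548.5, -103) and the key at (561, -192.5). Stirrer yaw is about 8°. Both views agree within about 1 mm. I'll close the gripper and travel at a height clear of everything.

```bash
python3 -m pendant '[17,-35,3,0.105,0, 17,-35,3,0.105,0, 17,-35,3,0.105,0, 17,-35,3,0.105,0, 17,-35,3,0.105,0, 17,-35,0,0,0, 17,-35,0,0,0, 17,-35,0,0,0, 17,-35,0,0,0, 17,-35,0,0,0, 17,-35,0,0,0, 17,-35,0,0,0]' 40; python3 -c "
from bench import sensors;s=sensors.sense();print(s['tcp_rot'],s['joint_pos'],s['ft_force'])"
```

```text
time: 1.1
tool_pos: [425.4, 120.8, 237.5]
tcp_rot: [-179.5, -0.4, -169.8]
ft_force: [1.1, 0.6, -0.1]
finger_gap: 0.2
[-179.46919147   -0.42792404 -169.78620812] [  9.64911649 -17.3909668  108.05692385  -0.53500485  89.75672554
 -90.5624126 ] [ 1.13752306  0.55638197 -0.10158171]
```

```bash
python3 -m pendant '[18,-34,0,-0.03,0, 18,-34,0,0,0, 18,-34,0,0,0, 18,-34,0,0,0, 18,-34,0,0,0, 18,-34,0,0,0, 9,-16,-15,0,0, 0,0,-20,0,0, 0,0,-20,0,0, 0,0,0,0,0]'
```

```text
time: 1.93
tool_pos: [546.0, -122.3, 178.0]
tcp_rot: [-179.4, -0.5, -172.2]
ft_force: [-0.1, 0.0, -0.6]
finger_gap: 0.4
```

```bash
python3 -m pendant '[2,19,-20,0,0, 0,0,-25,0,0, 0,0,-20,0,0, 0,0,-8,0,0, 0,0,0,0,0, 0,0,0,0,0]'
python3 - <<'E'
from bench import sensors,viewer
from h import *
for n,(x0,x1,y0,y1) in(("top",(280,420,170,270)),("scene",(240,400,170,290))):
    s=viewer.snapshot(n);f=s["frame"].copy()
    cv2.imwrite(f"pics/{n}1.png",cv2.resize(f[y0:y1,x0:x1],None,fx=5,fy=5,interpolation=cv2.INTER_CUBIC))
    p=np.append(sensors.sense()["tool_pos"],1);q=s["view"]@p;print(n,q[0]/q[2]*s["fx"]+s["cx"],q[1]/q[2]*s["fy"]+s["cy"])
print(sensors.sense()["tool_pos"])
E
```

```text
time: 2.43
tool_pos: [547.7, -101.9, 105.5]
tcp_rot: [-179.4, -0.5, -172.2]
ft_force: [0.2, 0.7, -0.7]
finger_gap: -0.1
top 350.3879750606566 220.49773707070938
scene 298.6696899889172 232.08278178900045
[ 548.39930322 -102.25766079  106.36810191]
```

View pics/top1.png

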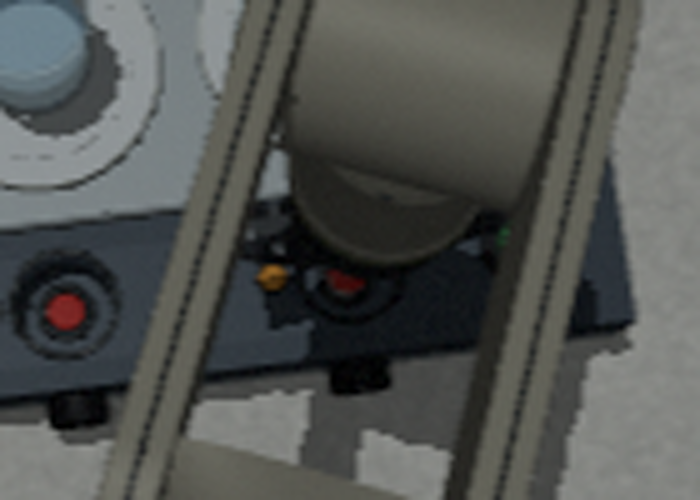

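View pics/scene1.png

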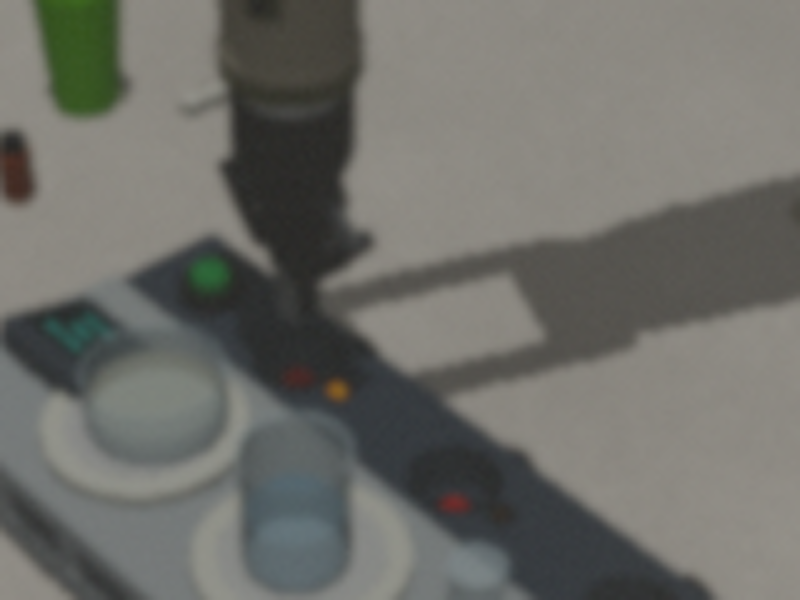

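The scene view shows the closed tips at about (299,233), where the TCP projects (298.7,232), above the red button at (299,245). I'm descending into the well.

```bash
python3 -m pendant '[0.5,-0.8,-20,0,0, 0,0,-18,0,0, 0,0,-6,0,0, 0,0,0,0,0]'; python3 -m pendant '[0,0,-4,0,0, 0,0,-4,0,0, 0,0,-2,0,0, 0,0,0,0,0]'
```

```text
time: 2.87
tool_pos: [554.3, -104.8, 69.4]
tcp_rot: [-179.1, 0.3, -172.2]
ft_force: [-0.8, -0.2, -0.9]
finger_gap: 0.1
time: 3.2
tool_pos: [556.9, -105.6, 63.1]
tcp_rot: [-178.9, 0.5, -172.3]
ft_force: [-0.3, -0.4, -0.2]
finger_gap: 0.0
```

Descending drifted x by +8 mm, so I'll back out and recentre.

```bash
python3 -m pendant '[-2,0,10,0,0, -6,2,4,0,0, 0,0,0,0,0, 0,0,0,0,0]';  python3 -m pendant '[0,0,0,0,0, 0,0,0,0,0, 0,0,0,0,0]'; python3 -c "
from bench import sensors
import numpy as np
s=sensors.sense();print(s['tool_pos'],s['tcp_rot'],s['joint_pos'],s['ft_force'],s['wrist_torque'])"
```

```text
time: 3.53
tool_pos: [549.0, -103.6, 80.3]
tcp_rot: [-178.9, 0.7, -172.3]
ft_force: [0.6, -0.6, -1.1]
finger_gap: 0.4
time: 3.78
tool_pos: [549.3, -103.7, 81.3]
tcp_rot: [-178.8, 0.7, -172.3]
ft_force: [0.6, -0.5, 0.6]
finger_gap: 0.3
[ 549.30730942 -103.69794018   81.30642508] [-178.84618419    0.7434795  -172.25069262] [ -15.44261471    7.24871046  101.73249913   -0.81769368   69.88290002
 -112.91080517] [ 0.63020063 -0.50554426  0.64855271] [-0.02922157 -0.00733847  0.03429503]
```

```bash
python3 -m pendant '[-1,0.3,-6,0,0, -1,0.3,-6,0,0, 0,0,0,0,0, 0,0,0,0,0]'; python3 -m pendant '[0,0,0,0,0]'
```

```text
time: 4.12
tool_pos: [546.7, -102.9, 67.2]
tcp_rot: [-178.9, 0.7, -172.3]
ft_force: [-0.3, 0.6, 0.7]
finger_gap: -0.3
time: 4.2
tool_pos: [546.2, -102.8, 66.5]
tcp_rot: [-178.9, 0.6, -172.3]
ft_force: [0.6, -0.0, -0.2]
finger_gap: 0.2
```

```bash
python3 -m pendant '[2,0,-5,0,0, 0,0,-5,0,0, 0,0,0,0,0, 0,0,0,0,0]'; python3 -m pendant '[0,0,0,0,0]'
```

```text
time: 4.53
tool_pos: [548.4, -102.8, 55.2]
tcp_rot: [-178.9, 0.6, -172.3]
ft_force: [0.1, -0.2, 0.9]
finger_gap: -0.3
time: 4.62
tool_pos: [548.2, -102.7, 54.9]
tcp_rot: [-178.9, 0.6, -172.3]
ft_force: [0.1, 0.6, 0.3]
finger_gap: -0.0
```

Centred in the well, about 4 mm above the button. Pushing in small steps.

```bash
python3 -m pendant '[0,0,-4,0,0, 0,0,-3,0,0, 0,0,0,0,0]'; python3 -m pendant '[0,0,-3,0,0, 0,0,0,0,0]'; python3 -m pendant '[0,0,-2,0,0, 0,0,0,0,0]'
```

```text
time: 4.87
tool_pos: [549.0, -102.9, 48.3]
tcp_rot: [-178.9, 0.7, -172.3]
ft_force: [-0.3, -0.2, -0.1]
finger_gap: 0.1
time: 5.03
tool_pos: [549.3, -103.0, 45.5]
tcp_rot: [-178.9, 0.7, -172.3]
ft_force: [0.4, -0.1, -1.0]
finger_gap: 0.1
time: 5.2
tool_pos: [549.6, -103.1, 43.6]
tcp_rot: [-178.9, 0.7, -172.2]
ft_force: [1.1, 0.6, -0.5]
finger_gap: 0.2
```

```bash
python3 -m pendant '[0,0,-1.5,0,0]'; python3 -m pendant '[0,0,-1.5,0,0]'; python3 -m pendant '[0,0,0,0,0]'
```

```text
time: 5.28
tool_pos: [549.7, -103.1, 42.3]
tcp_rot: [-178.8, 0.7, -172.2]
ft_force: [-1.0, 1.6, 3.5]
finger_gap: -0.0
time: 5.37
tool_pos: [549.8, -103.1, 40.9]
tcp_rot: [-178.8, 0.8, -172.2]
ft_force: [-3.4, 1.3, 12.8]
finger_gap: 0.2
time: 5.45
tool_pos: [549.7, -103.1, 41.1]
tcp_rot: [-178.8, 0.7, -172.2]
ft_force: [-1.7, 0.7, 3.5]
finger_gap: -0.2
```

```bash
python3 -m pendant '[0,0,-2,0,0]'; python3 -m pendant '[0,0,-2,0,0]';python3 -m pendant '[0,0,-2,0,0]'
```

```text
time: 5.53
tool_pos: [549.9, -103.1, 40.5]
tcp_rot: [-178.8, 0.7, -172.2]
ft_force: [-14.8, 4.1, 32.9]
finger_gap: -0.2
time: 5.62
tool_pos: [549.9, -103.2, 40.5]
tcp_rot: [-178.8, 0.7, -172.2]
ft_force: [-15.0, 3.6, 29.3]
finger_gap: 0.1
time: 5.7
tool_pos: [549.9, -103.1, 40.6]
tcp_rot: [-178.9, 0.7, -172.2]
ft_force: [-12.2, 2.4, 24.4]
finger_gap: 0.1
```

Hard stop at z≈40.6 (home is expected at 41) with about 30 N. Withdrawing straight up, then looking.

```bash
python3 -m pendant '[0,0,4,0,0, -1,0,8,0,0, -1,0,10,0,0, -1,0,12,0,0, 0,0,15,0,0, 0,0,15,0,0, 0,0,0,0,0]'; python3 -m pendant '[-20,-20,25,0,0, -25,0,25,0,0, -30,0,30,0,0, -30,0,0,0,0,-30,0,0,0,0,-30,0,0,0,0, 0,0,0,0,0]'
python3 - <<'E'
from bench import viewer
from h import *
for n,(x0,x1,y0,y1) in(("top",(200,420,170,270)),("scene",(260,400,200,310))):
    s=viewer.snapshot(n);f=s["frame"]
    cv2.imwrite(f"pics/{n}2.png",cv2.resize(f[y0:y1,x0:x1],None,fx=3.6 if n=="top" else 5,fy=3.6 if n=="top" else 5,interpolation=cv2.INTER_CUBIC))
    H,S,V=cv2.split(cv2.cvtColor(f,cv2.COLOR_BGR2HSV));m=((H<7)|(H>172))&(S>120)&(V>40);R=np.zeros_like(m);R[y0:y1,x0:x1]=1
    for ce,st in blobs(m&R,4): print(n,ce.round(1),st,ray(s,*ce,41).round(1))
    np.savez(n+"2.npz",**s)
E
```

```text
time: 6.28
tool_pos: [545.3, -102.9, 109.3]
tcp_rot: [-178.9, 0.6, -172.2]
ft_force: [1.0, 0.0, 0.5]
finger_gap: 0.0
time: 6.87
tool_pos: [374.6, -122.9, 189.9]
tcp_rot: [-178.8, 0.6, -172.1]
ft_force: [-0.6, 0.1, 0.7]
finger_gap: -0.2
top [348.7 225. ] [345 222   8   7  47] [ 547.9 -103.    41. ]
top [292.6 231.9] [289 229   8   7  46] [527.   45.5  41. ]
top [236.4 238.7] [233 235   8   8  47] [506.4 193.4  41. ]
scene [330.5 270.5] [329 270   4   2   8] [524.4  43.7  41. ]
scene [365.4 297.5] [363 296   6   4  17] [504.  192.2  41. ]
```

View pics/scene2.png

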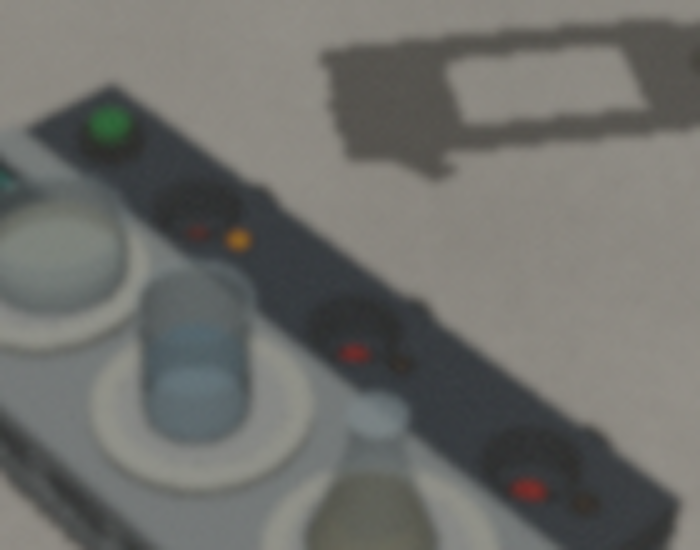

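View pics/top2.png

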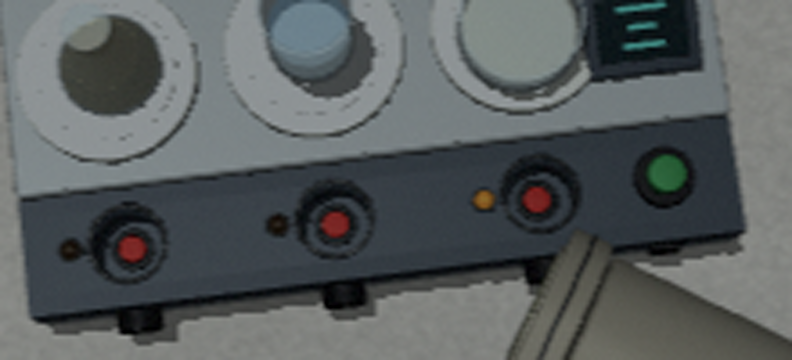

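The right button (348.7,225.0) now sits low, like the others. I'll compare button heights using the depth map.

Run:
```python
from h import *
for n in("top0","top2"):
    s=np.load(n+".npz");Z=s["z_map"];V=s["view"];c=-V[:3,:3].T@V[:3,3]
    for u,v in((349,225),(293,232),(236,239)):
        hs=[]
        for du in(-1,0,1):
            for dv in(-1,0,1):
                z=float(Z[v+dv,u+du])
                p=V[:3,:3].T@(np.array([(u+du-s["cx"])/s["fx"]*z,(v+dv-s["cy"])/s["fy"]*z,z])-V[:3,3]);hs.append(p[2])
        print(n,u,np.median(hs).round(1))
```

```text
top0 349 50.9
top0 293 41.8
top0 236 41.2
top2 349 41.8
top2 293 41.5
top2 236 42.0
```

The button's height went from 50.9 to 41.8, level with the two set ones, so it's home. Now the start key at (561,-192.5).

```bash
python3 -m pendant '[36,-14,0,0,0, 36,-14,0,0,0, 36,-14,0,0,0, 36,-14,0,0,0, 36,-14,-20,0,0, 6,0,-25,0,0, 0,0,-20,0,0, 0,0,0,0,0, 0,0,0,0,0]'; python3 -m pendant '[0,0,0,0,0]'
```

```text
time: 7.72
tool_pos: [576.9, -194.2, 118.7]
tcp_rot: [-178.7, 1.1, -172.1]
ft_force: [0.0, -0.2, 0.5]
finger_gap: -0.1
time: 7.8
tool_pos: [576.8, -193.8, 117.9]
tcp_rot: [-178.7, 1.0, -172.0]
ft_force: [-0.9, -0.4, -0.2]
finger_gap: 0.3
```

```bash
python3 -m pendant '[-10,1,-8,0,0, -7,0,-8,0,0, 0,0,0,0,0, 0,0,0,0,0]'; python3 -m pendant '[0,0,-6,0,0, 0,0,0,0,0, 0,0,0,0,0]'
```

```text
time: 8.13
tool_pos: [561.6, -193.1, 106.5]
tcp_rot: [-178.5, 1.3, -172.0]
ft_force: [1.1, 0.6, 0.6]
finger_gap: -0.2
time: 8.38
tool_pos: [563.3, -193.8, 103.2]
tcp_rot: [-178.4, 1.6, -172.0]
ft_force: [0.5, -0.2, -0.5]
finger_gap: 0.0
```

```bash
python3 -m pendant '[-2,0.5,-6,0,0, -1,0.5,-6,0,0, 0,0,0,0,0, 0,0,0,0,0]'; python3 -m pendant '[0,0,-4,0,0, 0,0,0,0,0]'
```

```text
time: 8.72
tool_pos: [560.8, -192.9, 90.8]
tcp_rot: [-178.3, 1.7, -172.0]
ft_force: [-0.1, -0.5, -0.3]
finger_gap: 0.2
time: 8.88
tool_pos: [560.9, -193.0, 86.4]
tcp_rot: [-178.3, 1.7, -172.0]
ft_force: [-0.0, 0.3, 1.2]
finger_gap: -0.1
```

Run:
```python
from bench import sensors
from scipy.spatial.transform import Rotation as R
s=sensors.sense();r=R.from_euler('xyz',s['tcp_rot'],degrees=True).as_matrix();print(r.round(3),s['tool_pos'])
for x in(-11,11):
  for y in(-14.5,14.5): print(x,y,(r@[x,y,0]).round(2))
```

```text
[[-0.99  -0.138  0.033]
 [-0.139  0.99  -0.025]
 [-0.029 -0.029 -0.999]] [ 560.88301525 -192.96055279   86.40119299]
-11 -14.5 [ 12.89 -12.83   0.75]
-11 14.5 [ 8.89 15.88 -0.1 ]
11 -14.5 [ -8.89 -15.88   0.1 ]
11 14.5 [-12.89  12.83  -0.75]
```

The tool is tilted 2.4° with its low corner at (-13,+13) mm. That corner would meet the flush collar before the key bottomed. Shifting by (+5,-5) puts it over the key.

```bash
python3 -m pendant '[4,-4.5,0,0,0, 0,0,0,0,0]'; python3 -m pendant '[0,0,-4,0,0]';  python3 -m pendant '[0,0,-2,0,0]';python3 -m pendant '[0,0,-2,0,0]'
```

```text
time: 9.05
tool_pos: [565.2, -197.7, 86.6]
tcp_rot: [-178.3, 1.7, -172.0]
ft_force: [1.1, -1.5, 1.0]
finger_gap: 0.1
time: 9.13
tool_pos: [566.0, -198.1, 83.6]
tcp_rot: [-178.3, 1.8, -172.0]
ft_force: [-2.0, 1.7, 3.6]
finger_gap: 0.1
time: 9.22
tool_pos: [566.1, -198.1, 81.4]
tcp_rot: [-178.3, 1.8, -172.0]
ft_force: [-3.1, 1.9, 4.9]
finger_gap: 0.2
time: 9.3
tool_pos: [566.3, -198.3, 80.6]
tcp_rot: [-178.3, 1.8, -172.0]
ft_force: [-13.0, 6.4, 29.6]
finger_gap: 0.1
```

Run:
```python
from h import *
from bench import sensors
print({k:sensors.sense()[k] for k in("tool_pos","ft_force","wrist_torque")})
for n in("top0","top2"):
    s=np.load(n+".npz");Z=s["z_map"];V=s["view"]
    for nm,u0,u1,v0,v1 in(("key",382,388,215,221),("ledge",313,320,225,232),("plateTable",300,330,280,300)):
        hs=[]
        for u in range(u0,u1):
            for v in range(v0,v1):
                z=float(Z[v,u]);p=V[:3,:3].T@(np.array([(u-s["cx"])/s["fx"]*z,(v-s["cy"])/s["fy"]*z,z])-V[:3,3]);hs.append(p[2])
        print(n,nm,np.median(hs).round(1))
```

```text
{'tool_pos': array([ 566.33838394, -198.26231634,   80.63094726]), 'ft_force': array([-13.04073246,   6.37265622,  29.55994377]), 'wrist_torque': array([0.93101583, 2.35126671, 0.01390748])}
top0 key 86.9
top0 ledge 65.7
top0 plateTable 0.4
top2 key 87.2
top2 ledge 65.3
top2 plateTable 0.3
```

The depth map puts the key face at about 87 mm, not 83. So contact near 86.5, spring force rising to about 5 N, and a hard stop near 80.6 agree with the full 6 mm travel. One more push to make sure, then release.

```bash
python3 -m pendant '[0,0,-2.5,0,0]'; python3 -m pendant '[0,0,-2.5,0,0]'
```

```text
time: 9.38
tool_pos: [566.4, -198.3, 80.6]
tcp_rot: [-178.3, 1.7, -172.0]
ft_force: [-17.1, 7.0, 32.1]
finger_gap: 0.4
time: 9.47
tool_pos: [566.4, -198.3, 80.8]
tcp_rot: [-178.3, 1.7, -172.0]
ft_force: [-13.7, 7.3, 25.7]
finger_gap: -0.1
```

```bash
python3 -m pendant '[0,0,5,0,0, -1,0,10,0,0, 0,0,20,0,0, -5,0,25,0,0, -30,0,20,0,0, -35,0,10,0,0, -35,0,0,0,0, -35,0,0,0,0, -35,0,0,0,0, -20,0,0,0,0, 0,0,0,0,0, 0,0,0,0,0]'
python3 - <<'E'
from bench import viewer,sensors
from h import *
for n,(x0,x1,y0,y1) in(("top",(200,420,140,270)),):
    s=viewer.snapshot(n);f=s["frame"];np.savez(n+"3.npz",**s);cv2.imwrite(f"pics/{n}3.png",f)
    Z=s["z_map"];V=s["view"]
    v,u=np.mgrid[208:230,374:398];z=Z[208:230,374:398]
    P=np.stack([(u-s["cx"])/s["fx"]*z,(v-s["cy"])/s["fy"]*z,z],-1)-V[:3,3];P=P@V[:3,:3]
    r=np.hypot(P[...,0]-560.7,P[...,1]+192)
    for a,b in((0,8),(8,12),(12,15),(15,18),(18,21),(25,30)):
        h=P[...,2][(r>=a)&(r<b)];print(a,b,np.percentile(h,[10,50,90]).round(1),len(h))
    for u,v in((349,225),(293,232),(236,239)):
        z=float(np.median(Z[v-1:v+2,u-1:u+2]));p=(np.array([(u-s["cx"])/s["fx"]*z,(v-s["cy"])/s["fy"]*z,z])-V[:3,3])@V[:3,:3];print(p.round(1))
s=viewer.snapshot("scene");cv2.imwrite("pics/scene3.png",s["frame"]);np.savez("scene3.npz",**s)
a=np.load("top0.npz")["frame"];b=np.load("top3.npz")["frame"]
print(sensors.sense()["tool_pos"],sensors.sense()["ft_force"])
E
```

```text
time: 10.47
tool_pos: [362.6, -197.6, 175.0]
tcp_rot: [-178.1, 1.8, -171.9]
ft_force: [0.3, -0.4, -0.5]
finger_gap: -0.2
0 8 [84.1 87.3 89.9] 28
8 12 [83.7 87.6 90.7] 41
12 15 [75.7 83.7 88.3] 42
15 18 [74.6 77.3 79.9] 37
18 21 [68.4 75.6 79.5] 55
25 30 [62.  65.  68.5] 103
[ 548.2 -103.9   40.2]
[526.5  44.5  42.7]
[505.6 194.4  40.7]
[ 363.34721548 -197.53880098  174.94770551] [-0.45846109  0.38521735  0.12092912]
```

View pics/top3.png

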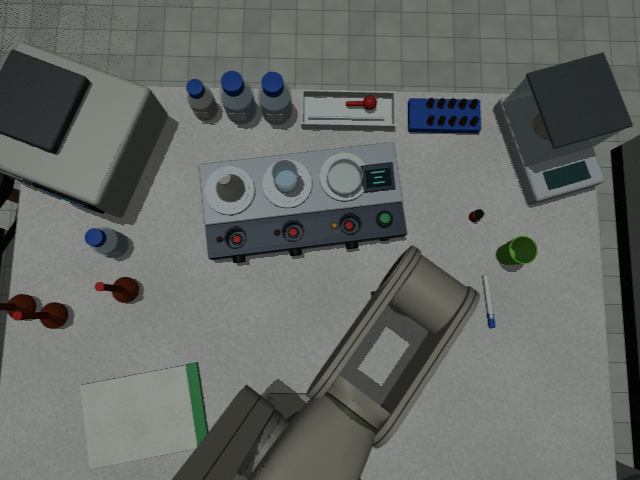

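View pics/scene3.png

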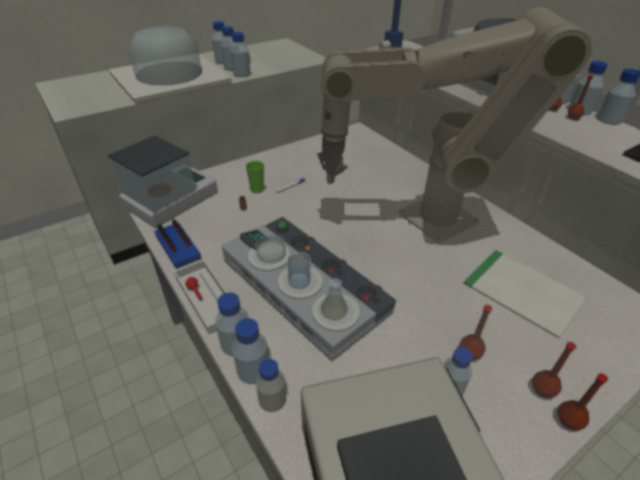

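The key face is back up at 87.3 mm and the three buttons read 40–43 mm. In both pictures the glassware and bench items sit where they were, and the arm is clear. Handing in.

```bash
python3 -c "
from bench import job;print(job.hand_in())"
```

```text
the job is handed in; nothing more can be done
None
```

I reset the tripped cut-out in the right well and then pressed and released the start key. I handed the job in at about 10.6 s, with the arm clear and touching nothing.

- **Cut-out button:** I pushed it with the closed fingertips to a hard stop at z ≈ 40.6 mm, with about 33 N. Its height in the depth map went from 50.9 to about 41 mm, level with the two that had not tripped. It stayed there after I withdrew.
- **Start key:** I pressed it to a hard stop with about 32 N. After release its face read 87.3 mm, the same as before the press.
- **Other things:** I did not touch the other two cut-out buttons. By eye, the glassware and bench items looked unmoved in the last pictures.

**Disagreements:**
- **Key height:** The key face measured about 87 mm above the bench, not the stated 83. Contact came near 86.5 mm and the stop near 80.6 mm, which fits the full 6 mm travel, but I could not read the key joint directly.
- **Drift and tilt:** On the first descent the arm drifted about 8 mm in x, with the tips about 2 mm into the well. I felt no contact, backed out and recentred. The tool ended with a tilt of about 2.5°, so I pressed the key off centre to stop a corner catching the collar.

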